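# Find the unbolted drawer of the tool chest and pull it out

## Robot

A 6-joint arm with a two-finger parallel gripper is mounted at the origin on a cart in front of the work surface, level with it; the furniture and walls round the work are solid. World frame = base frame: x ahead of the robot, y to its left, z up, the work surface at z = 0. Lengths are in m, angles in rad, forces in N, time in s.
With the tool pointing down it reaches from about 0.25 to 0.775 m from the base axis. Payload 4 kg.
Tool frame: the origin (TCP) lies at the very end of the fingers, on their centre line; the grasp point (between the pads) lies 19 mm behind it (robot.pinch_z is the distance from the TCP to the grasp point, in m); z points along the fingers, y is the line along which they close (so a half turn about z gives the same grasp; the last joint's range is limited). The gripper opens to 94 mm and grips with 3 to 60 N. Pads are 16 mm wide; open, the fingers measure 119 mm over their backs; the gripper's body (75 mm by 177 mm) begins 78 mm behind the grasp point.
Start: joints at [1.058, 0.087, 1.371, -0, 1.684, -0.103], TCP at [0.219, 0.504, 0.206] pointing down, gripper open.
Joint ranges: [-3.1, 3.1], [-0.76, 2.03], [0.27, 2.55], [-1.08, 4.22], [0.17, 2.65], [-2.57, 2.57]. Speed limits (rad/s): [2.79, 2.79, 3.14, 3.14, 3.14, 3.14].

## Interface

Orientations are given as [roll, pitch, yaw] about the fixed x, y, z axes, in that order (R = Rz(yaw) Ry(pitch) Rx(roll)).
In Python, from bench import robot gives the robot as it stands.
- The arm moves only by the tool arm_command, never from a script. Its argument "targets" is one flat list of numbers, 7 for each row, row after row: the turn, a rotation vector about the tool's x, y, z in degrees, then the shift along the tool's x, y, z in mm, then the closure, from -1 (fully open) to 1 (shut). In form: [ax, ay, az, x, y, z, hand, ax, ay, az, x, y, z, hand, ...]. A call has 1 to 20 rows; each row is the pose to reach, as a shift and turn from the pose commanded when the call began, along the tool's axes at that moment; what a row does not reach only later rows make up. A row lasts 1/10 s, in which the tool goes at most 50 mm and 8.59 degrees, less where a joint would pass 70% of its speed; a pose out of reach is approached as far as the arm can. A call with a gripper value outside its range is refused whole. The fingers move at their own pace and stop on an object; the grip force is fixed at half the most. Time passes only in rows, so rows that repeat a pose let the fingers close. It gives the time, the measured TCP pose, the force, the opening and the grip force at its end, in the units of the state.
- robot.get_obs(): the state, without advancing time (a new reading comes with each control period).
- robot.snapshot(name): name is "side" or "top"; returns a dict with "color" (480x640x3 uint8, red, green, blue), "range_z" (480x640 float32, m along the optical axis (not along the pixel's ray), 0 where there is no reading), "fx", "fy", "cx", "cy" (pixels), "T" (4x4, takes a point from camera to world coordinates). Camera axes: x right, y down, z forward; pixel columns grow to the right and rows downward; lengths in m; the calibration is good to about 2 mm. A picture is of the moment at which its call begins.
- robot.close_job(): hands the job in; it is judged then, once.
The state is a dict: "time": time; "joint_positions": joint angles; "qvel": joint speeds; "joint_torque": joint torques, N m; "tool_pos": TCP position; "ee_rot": TCP orientation; "wrist_force": force on the tool from outside, world axes, zero at the start; "wrist_torque": the same for the moment, N m; "width": finger opening in m; "finger_force": force on a finger pad.
Only numpy, scipy, OpenCV 4.12 (cv2) and the standard library are available. Lean on these libraries where they do the work, as an engineer would, in place of code of your own. Each camera call takes 0.05 s, during which the arm holds its last target. There are 200 camera calls.

## Task

One of the two drawers of the grey tool chest is bolted from inside and cannot be told by looking; the other is free. Find by gentle pulling at the handles which one gives, never straining at the bolted one, and pull the free drawer all the way out to its stop, smoothly enough that the glass vials inside stay standing. Leave the bolted drawer pushed fully home, and do not knock over or shift the glassware standing about.

Things in the scene. Friction and masses are not known exactly. Their poses are not given: they have to be found in the camera images.
- chest: Grey steel chest, 282 mm wide (its y), 118 tall, immovable, from x = -0.102 (drawer fronts) to 0.075 (back). Origin at table height, mid-width; x points to its back, y to the left of someone facing its front, z up. Two like drawers side by side, middles at y = 0.069 (left) and -0.069 (right), faces 134 mm wide, z 0.013 to 0.113. One of them, left or right, is bolted out of sight.
- left_handle (a point): Middle of the left drawer's handle, moving with it: level steel bar, 10 mm thick, 90 mm long, parallel to the chest's y, on a 10 mm post near each end (72 mm free between the posts). Its centre line is 42 mm in front of the drawer's face (37 mm free behind the bar), 90 mm above the table, 28 mm below the chest's top. Clear above, below and in front. Axes as the chest's.
- right_handle (a point): Middle of the right drawer's handle, moving with it: level steel bar, 10 mm thick, 90 mm long, parallel to the chest's y, on a 10 mm post near each end (72 mm free between the posts). Its centre line is 42 mm in front of the drawer's face (37 mm free behind the bar), 90 mm above the table, 28 mm below the chest's top. Clear above, below and in front. Axes as the chest's.
- left_drawer (a joint): Travel of the left drawer in m, along the chest's -x: 0 = fully home, 0.120 = fully out at its end stop. Starts between 0 and 0.003. Sliding takes about 2.5 N plus 6 N per m/s; no spring. If bolted it stops hard at about 0.010 to 0.013; if free it runs on to 0.120. It must never be pulled or pushed with over 40 N.
- right_drawer (a joint): Travel of the right drawer in m, along the chest's -x: 0 = fully home, 0.120 = fully out at its end stop. Starts between 0 and 0.003. Sliding takes about 2.5 N plus 6 N per m/s; no spring. If bolted it stops hard at about 0.010 to 0.013; if free it runs on to 0.120. It must never be pulled or pushed with over 40 N.
- left_vial_center (a point): Open glass vial, 30 mm diameter, 67 mm tall, about 50 g, standing upright inside the left drawer (hidden while it is shut). The point is its centre, half-way up; the z axis points to its mouth.
- right_vial_center (a point): Open glass vial, 30 mm diameter, 67 mm tall, about 50 g, standing upright inside the right drawer (hidden while it is shut). The point is its centre, half-way up; the z axis points to its mouth.
- beaker_1: Bystander: glass beaker, 68 mm wide, 87 mm tall, standing on the table well to the right of the drawers' path. Origin at the centre of its underside, z up.
- vial_near: Bystander: open glass vial, 30 mm diameter, 67 mm tall, standing on the table to the right of the drawers' path. Origin at the centre of its underside, z up.
- vial_top: Bystander: glass vial with a flat cap, 30 mm diameter, 75 mm tall, standing near the middle of the chest's top. Origin at the centre of its underside, z up.

How it is judged:
By the outcome, as a careful person would: the job done as asked, in the order asked, and still so for the second after the job is handed in, with the robot touching nothing.
It also fails if it takes over 42 s, if anything falls off the work surface, if the arm or the gripper's body presses on something with over 40 N, if the wrist force passes 120 N, or if a joint passes its speed limit or range.

## Working session

There is one attempt and no reset: what is moved stays moved. The work goes in short steps, Python scripts to look and compute and a tool call to move; the robot and the scene stay as the last step left them, time stands still between calls to the robot, and variables do not carry over. Pictures are saved under pics/ and viewed, at most 10 in all, crops included, and the job is handed in when it is done.

Besides the shell and the picture viewer there is one more tool, called after "Request:" by a JSON object that holds its "api" and its "payload", one argument or row to a line. arm_command: Moves the arm, as the interface text tells. Its arguments: {"type":"object","properties":{"targets":{"type":"array"}},"required":["targets"]}

```bash
mkdir -p pics
python3 - <<'E'
from bench import robot
import cv2,numpy as np
for n in("side","top"):
    s=robot.snapshot(n); np.savez(f"{n}.npz",**s); cv2.imwrite(f"pics/{n}0.png",s["color"][:,:,::-1]); print(n,s["fx"],s["fy"],s["cx"],s["cy"],s["T"].round(3).tolist())
o=robot.get_obs();print(o)
E
```

```text
side 610.344793538499 610.344793538499 319.1034580365691 247.92510205911933 [[-0.999, -0.021, 0.027, 0.49], [-0.034, 0.609, -0.792, 1.258], [0.0, -0.793, -0.61, 0.942], [0.0, 0.0, 0.0, 1.0]]
top 619.3441774625886 619.3441774625886 324.96329272776904 237.99985618567268 [[-0.077, -0.976, 0.206, 0.269], [-0.997, 0.075, -0.017, 0.2], [0.001, -0.206, -0.978, 1.338], [0.0, 0.0, 0.0, 1.0]]
{'time': 0.1, 'joint_positions': array([ 1.05795354e+00,  8.79054665e-02,  1.37205611e+00, -2.21701118e-05,
        1.68360195e+00, -1.03122169e-01]), 'qvel': array([ 0.00126676, -0.00076264, -0.00453487, -0.00042535,  0.00088719,
        0.0005328 ]), 'joint_torque': array([ 1.89442493e-03, -3.41253054e+01, -3.03301191e+01,  7.18998956e-02,
        3.04231758e-02, -1.24186763e-04]), 'tool_pos': array([0.21888047, 0.50404831, 0.20443175]), 'ee_rot': array([-3.13962998e+00, -1.80963376e-04,  2.73186939e+00]), 'wrist_force': array([-0.03682887,  0.52273062, -0.7133143 ]), 'wrist_torque': array([-0.00614476,  0.01697485,  0.0269877 ]), 'finger_force': 0.0, 'width': 0.09378440452912902}
```

View pics/side0.png

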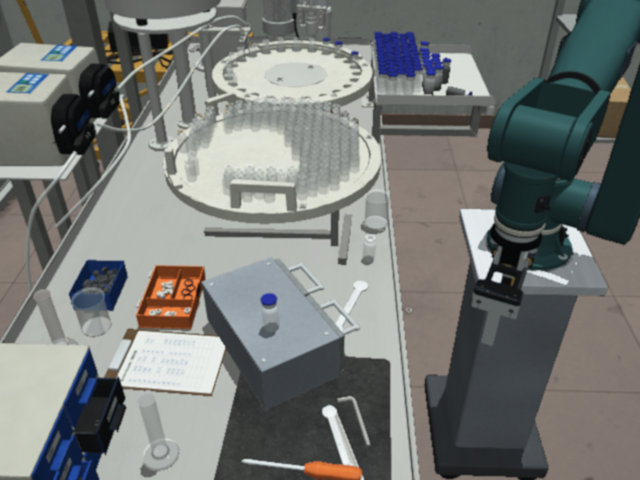

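View pics/top0.png

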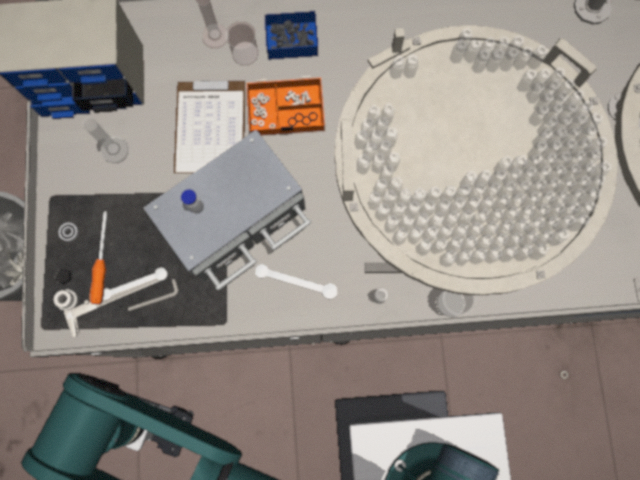

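The side view shows the chest at (275,325), its handles at about (300,275) and (335,315), the capped vial on top at (268,310), and the near vial and beaker at (369,247) and (375,210). In the top view the chest is at (225,205), the left handle at (232,270), the right at (287,230), vial_near at (378,296) and the beaker at (450,300).

```bash
cat > h.py <<'E'
import numpy as np,cv2
def cloud(s):
    v,u=np.mgrid[0:480,0:640]; z=s["range_z"]
    P=np.stack([(u-s["cx"])/s["fx"]*z,(v-s["cy"])/s["fy"]*z,z],-1)
    return P@s["T"][:3,:3].T+s["T"][:3,3]
def ray(s,u,v,h):
    d=s["T"][:3,:3]@np.array([(u-s["cx"])/s["fx"],(v-s["cy"])/s["fy"],1]); o=s["T"][:3,3]
    return o+d*(h-o[2])/d[2]
E
python3 - <<'E'
from h import *
for n in("top","side"):
    s=dict(np.load(n+".npz")); P=cloud(s); ok=s["range_z"]>0
    m=(ok&(abs(P[...,2]-.118)<.008)).astype(np.uint8)
    k,l,st,c=cv2.connectedComponentsWithStats(m)
    for i in range(1,k):
        if st[i,4]>1500:
            q=P[l==i]
            if n=="top" and not(140<c[i][0]<310): continue
            print(n,st[i],c[i].round(),np.median(q[:,2]))
            r=cv2.minAreaRect((q[:,:2]*1000).astype(np.float32)); print(r,cv2.boxPoints(r).round(1).tolist())
    if n=="top":
        for u,v,h in[(378,296,.067),(452,300,.08),(188,197,.193)]: print("ray",ray(s,u,v,h).round(3))
    hm=ok&(abs(P[...,2]-.092)<.008)
    k,l,st,c=cv2.connectedComponentsWithStats(hm.astype(np.uint8))
    for i in range(1,k):
        q=P[l==i]
        if st[i,4]>25 and .2<q[:,0].mean()<.75 and -.1<q[:,1].mean()<.6:
            print(" h",st[i],q.mean(0).round(3),cv2.minAreaRect((q[:,:2]*1000).astype(np.float32)))
E
python3 -c "
import cv2
a=cv2.imread('pics/top0.png')[120:310,130:400];cv2.imwrite('pics/c1.png',cv2.resize(a,None,fx=2.9,fy=2.9,interpolation=2))"
```

```text
top [  143   129   161   146 11054] [224. 201.] 0.11839391136070165
((620.0584106445312, 378.1340637207031), (181.01861572265625, 282.50738525390625), 32.489253997802734) [[467.79998779296875, 448.70001220703125], [619.5999755859375, 210.39999389648438], [772.2999877929688, 307.6000061035156], [620.5, 545.9000244140625]]
ray [0.407 0.079 0.067]
ray [ 0.386 -0.069  0.08 ]
ray [0.61  0.436 0.193]
 h [252 199  59  50 493] [0.56  0.259 0.094] ((561.8185424804688, 260.712646484375), (48.67547607421875, 129.96932983398438), 32.85055160522461)
 h [196 237  60  52 527] [0.486 0.375 0.094] ((488.31805419921875, 376.700927734375), (49.25615692138672, 131.54776000976562), 32.087493896484375)
 h [442 291  29  24  71] [ 0.372 -0.066  0.087] ((373.97174072265625, -67.11769104003906), (65.28265380859375, 27.30015754699707), 47.57187271118164)
side [ 202  257  143  118 8521] [272. 313.] 0.11820263516871665
((616.220947265625, 378.6273193359375), (178.93711853027344, 286.88909912109375), 32.36030960083008) [[463.8999938964844, 451.8999938964844], [617.4000244140625, 209.60000610351562], [768.5999755859375, 305.29998779296875], [615.0, 547.7000122070312]]
 h [365 189  26  13  54] [ 0.379 -0.099  0.086] ((378.5037536621094, -90.74034118652344), (48.86833953857422, 64.60065460205078), 65.9253921508789)
 h [331 212   9   8  52] [0.493 0.024 0.093] ((493.1145935058594, 23.10082244873047), (20.257009506225586, 14.032113075256348), 7.161229133605957)
 h [289 262  35  32 264] [0.547 0.258 0.094] ((552.4890747070312, 258.68798828125), (39.00244903564453, 102.44813537597656), 30.66878318786621)
 h [203 290 142  95 765] [0.597 0.474 0.092] ((616.4368286132812, 380.8721618652344), (177.02053833007812, 283.6377258300781), 32.758724212646484)
 h [320 299  40  36 315] [0.474 0.374 0.094] ((479.8081970214844, 374.8309631347656), (39.62044143676758, 96.9625244140625), 32.192474365234375)
```

View pics/c1.png

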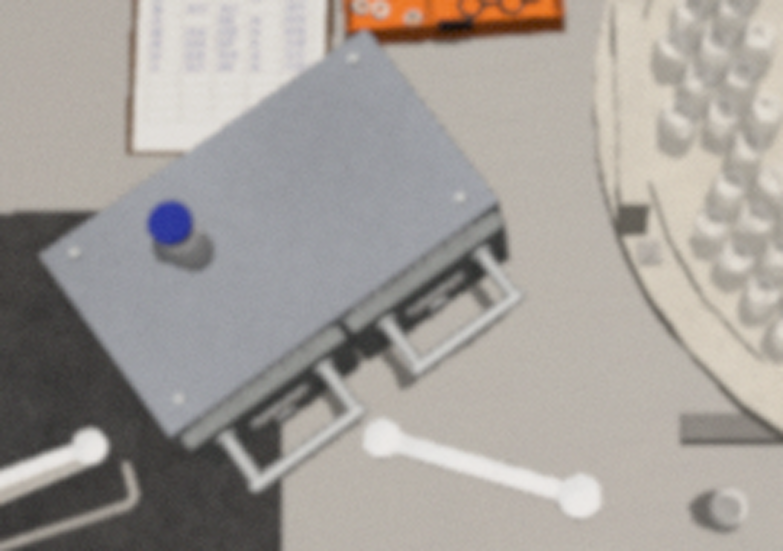

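The crop shows the left bar ends at (219,289) and (253,262) in the full image, and the right bar ends at (273,248) and (309,222). Each bar stands in front of its drawer, and the vial on top is well clear of both.

```bash
cat >> h.py <<'E'
def bar(s,yaw,c0):
    # bar centre: cloud points z .085-.1 in front of drawers in chest frame
    P=cloud(s); m=(s["range_z"]>0)&(P[...,2]>.084)&(P[...,2]<.104); q=P[m]
    R=np.array([[np.cos(yaw),np.sin(yaw)],[-np.sin(yaw),np.cos(yaw)]])
    return (q[:,:2]-c0)@R.T,q[:,2]
E
python3 - <<'E'
from h import *
from bench import robot
yaw=np.radians(32.5); ex=np.array([np.cos(yaw),np.sin(yaw)]); ey=np.array([-ex[1],ex[0]])
C={}
for n,c in(("top",(.62006,.37813)),("side",(.6162,.3786))):
    s=dict(np.load(n+".npz")); o=np.array(c)+.0135*ex; print(n,"origin",o.round(4))
    q,z=bar(s,yaw,np.array([.629,.3855]))
    for y0 in(.069,-.069):
        m=(abs(q[:,1]-y0)<.03)&(q[:,0]<-.12)&(q[:,0]>-.17)
        a=q[m]; e=(abs(q[:,1]-y0)<.06)&(q[:,0]<-.137)&(q[:,0]>-.17)
        print(y0,m.sum(),np.percentile(a[:,0],[5,50,95]).round(4),"slope",np.polyfit(a[:,1],a[:,0],1).round(4),"y",np.percentile(q[e][:,1],[2,98]).round(4),np.median(z[m]).round(4))
s=dict(np.load("top.npz"))
for ab in(((219,289),(253.4,262)),((273,247.6),(308.6,222.4))):
    a,b=[ray(s,*p,.093)[:2] for p in ab]; d=a-b; print("ray bar mid",((a+b)/2).round(4),np.degrees(np.arctan2(-d[0],d[1])))
for y0 in(.069,-.069): print("expected",np.array([.6303,.3856])+ -.144*ex+y0*ey)
from scipy.spatial.transform import Rotation as R
ob=robot.get_obs();print(R.from_euler("xyz",ob["ee_rot"]).as_matrix().round(3))
E
```

```text
top origin [0.6314 0.3854]
0.069 148 [-0.1472 -0.1433 -0.1382] slope [ 0.0029 -0.1433] y [0.0213 0.1147] 0.0941
-0.069 140 [-0.1476 -0.1437 -0.1388] slope [ 0.0004 -0.1434] y [-0.1163 -0.0237] 0.0945
side origin [0.6276 0.3859]
0.069 120 [-0.1489 -0.1434 -0.14  ] slope [-0.0039 -0.1437] y [0.0252 0.1174] 0.0942
-0.069 96 [-0.1492 -0.1443 -0.1406] slope [-0.0039 -0.1448] y [-0.1129 -0.0193] 0.0941
ray bar mid [0.4675 0.3644] 34.64778977379199
ray bar mid [0.5429 0.2485] 31.741657674255766
expected [0.47177796 0.36642287]
expected [0.5459253  0.25003485]
[[-0.917  0.398 -0.001]
 [ 0.398  0.917 -0.002]
 [ 0.    -0.002 -1.   ]]
```

Request:
{"api": "arm_command", "payload": {
  "targets": [0, 0, 4, -35, -3, 0, 0.23, 0, 0, 8, -70, -6, 0, 0.23, 0, 0, 13, -107, -9, 0, 0.23, 0, 0, 17, -143, -13, 0, 0.23, 0, 0, 21, -178, -16, 0, 0.23, 0, 0, 25, -214, -19, 0, 0.23, 0, 0, 30, -250, -22, 0, 0.23, 0, 0, 34, -285, -25, 0, 0.23, 0, 0, 34, -285, -25, 0, 0.23, 0, 0, 34, -285, -25, 0, 0.23, 0, 0, 34, -285, -25, 0, 0.23]
}}

```text
time: 1.2
tool_pos: [0.4696, 0.3685, 0.2052]
ee_rot: [-3.141, -0.001, 2.14]
wrist_force: [-0.3, 0.3, 1.0]
width: 0.0361
finger_force: 0.0
```

```bash
cat > st.py <<'E'
from h import *
from bench import robot
from scipy.spatial.transform import Rotation as R
yaw=np.radians(32.5); A=np.array([[np.cos(yaw),np.sin(yaw)],[-np.sin(yaw),np.cos(yaw)]])
O=np.array([.629,.3855])
def st():
    o=robot.get_obs(); p=o["tool_pos"]; M=R.from_euler("xyz",o["ee_rot"]).as_matrix()
    print("t",o["time"],"chest xy",(A@(p[:2]-O)).round(4),"z",p[2].round(4),"tooly in chest",(A@M[:2,1]).round(3),"toolz",M[:,2].round(3),"F",(A@o["wrist_force"][:2]).round(1),o["wrist_force"][2].round(1),"w",o["width"],o["finger_force"])
E
python3 -c "
from st import *;st()"
```

```text
t 1.2 chest xy [-0.1436  0.0713] z 0.2052 tooly in chest [1.    0.002] toolz [-0.001  0.    -1.   ] F [-0.1  0.4] 1.0 w 0.03608339600962967 0.0
```

Request:
{"api": "arm_command", "payload": {
  "targets": [0, 0, 0, 0, 0, 15, 0.23, 0, 0, 0, 0, 0, 35, 0.23, 0, 0, 0, 0, 0, 55, 0.23, 0, 0, 0, 0, 0, 75, 0.23, 0, 0, 0, 0, 0, 95, 0.23, 0, 0, 0, 0, 0, 112, 0.23, 0, 0, 0, 0, 0, 125, 0.23, 0, 0, 0, 0, 0, 134, 0.23, 0, 0, 0, 0, 0, 134, 0.23, 0, 0, 0, 0, 0, 134, 0.23]
}}

```text
time: 2.2
tool_pos: [0.4707, 0.3683, 0.0719]
ee_rot: [3.141, -0.0, 2.139]
wrist_force: [0.1, 0.7, 0.3]
width: 0.0362
finger_force: 0.0
```

```bash
python3 -c "
from st import *;st()
s=robot.snapshot('side');cv2.imwrite('pics/s1.png',cv2.resize(s['color'][200:400,200:420,::-1],None,fx=2.9,fy=2.9,interpolation=2))"
```

```text
t 2.2 chest xy [-0.1427  0.0706] z 0.0719 tooly in chest [1.    0.001] toolz [ 0.001  0.001 -1.   ] F [0.4 0.6] 0.3 w 0.03620643472916761 0.0
```

View pics/s1.png

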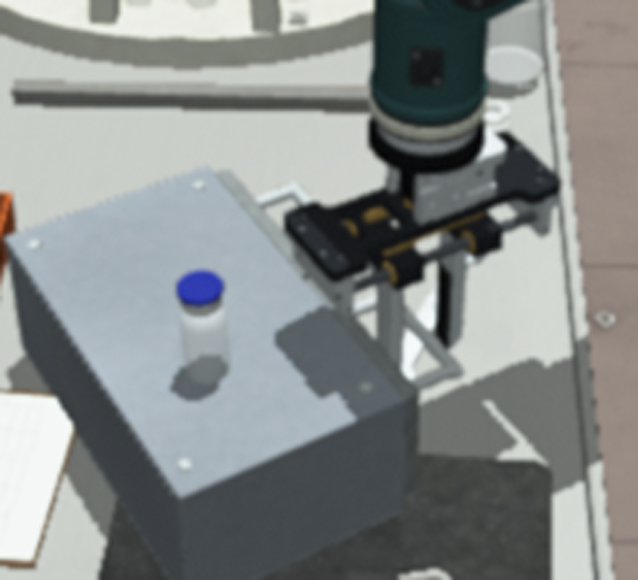

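The fingers straddle the left bar at about (415,340) in this crop, clear of the chest face, and the vial on top is untouched. I'll close loosely around the bar.

Request:
{"api": "arm_command", "payload": {
  "targets": [0, 0, 0, 0, 0, 0, 0.5, 0, 0, 0, 0, 0, 0, 0.65, 0, 0, 0, 0, 0, 0, 0.72, 0, 0, 0, 0, 0, 0, 0.72, 0, 0, 0, 0, 0, 0, 0.72]
}}

```text
time: 2.75
tool_pos: [0.4706, 0.368, 0.0716]
ee_rot: [3.141, -0.0, 2.138]
wrist_force: [0.3, -1.2, -0.2]
width: 0.0132
finger_force: 0.0
```

Request:
{"api": "arm_command", "payload": {
  "targets": [0, 0, 0, 0, -1, 0, 0.72, 0, 0, 0, 0, -2, 0, 0.72, 0, 0, 0, 0, -3, 0, 0.72, 0, 0, 0, 0, -4, 0, 0.72, 0, 0, 0, 0, -4, 0, 0.72]
}}

```text
time: 3.25
tool_pos: [0.4676, 0.3661, 0.0715]
ee_rot: [3.14, -0.0, 2.138]
wrist_force: [2.8, 1.0, -1.5]
width: 0.013
finger_force: 1.3
```

```bash
python3 -c "
from st import *;st()"
```

```text
t 3.25 chest xy [-0.1466  0.0703] z 0.0715 tooly in chest [1. 0.] toolz [ 0.001  0.001 -1.   ] F [ 2.9 -0.6] -1.5 w 0.012974867236127403 1.2648095190525055
```

Request:
{"api": "arm_command", "payload": {
  "targets": [0, 0, 0, 0, -1, 0, 0.72, 0, 0, 0, 0, -2, 0, 0.72, 0, 0, 0, 0, -3, 0, 0.72, 0, 0, 0, 0, -4, 0, 0.72, 0, 0, 0, 0, -5, 0, 0.72]
}}

```text
time: 3.75
tool_pos: [0.4629, 0.3631, 0.0715]
ee_rot: [3.141, -0.0, 2.138]
wrist_force: [2.4, 1.6, -2.2]
width: 0.0132
finger_force: 1.3
```

Request:
{"api": "arm_command", "payload": {
  "targets": [0, 0, 0, 0, -1, 0, 0.72, 0, 0, 0, 0, -2, 0, 0.72]
}}

```text
time: 3.95
tool_pos: [0.4612, 0.3621, 0.0715]
ee_rot: [3.142, -0.0, 2.138]
wrist_force: [1.7, 1.1, -1.2]
width: 0.0127
finger_force: 1.3
```

Request:
{"api": "arm_command", "payload": {
  "targets": [0, 0, 0, 0, -1, 0, 0.72]
}}

```text
time: 4.05
tool_pos: [0.4604, 0.3615, 0.0715]
ee_rot: [3.142, -0.0, 2.138]
wrist_force: [2.6, 1.7, -2.0]
width: 0.013
finger_force: 1.4
```

```bash
python3 -c "
from st import *;st()"
```

```text
t 4.05 chest xy [-0.1551  0.0704] z 0.0715 tooly in chest [1. 0.] toolz [-0.  0. -1.] F [ 3.1 -0. ] -2.0 w 0.012965321146077688 1.3709606230258942
```

Request:
{"api": "arm_command", "payload": {
  "targets": [0, 0, 0, 0, -1, 0, 0.72]
}}

```text
time: 4.15
tool_pos: [0.46, 0.3612, 0.0715]
ee_rot: [3.14, -0.0, 2.138]
wrist_force: [4.0, 2.1, -3.1]
width: 0.0128
finger_force: 2.1
```

Request:
{"api": "arm_command", "payload": {
  "targets": [0, 0, 0, 0, -1, 0, 0.72]
}}

```text
time: 4.25
tool_pos: [0.4591, 0.3607, 0.0715]
ee_rot: [3.14, -0.0, 2.138]
wrist_force: [3.9, 2.4, -3.3]
width: 0.0136
finger_force: 3.0
```

Request:
{"api": "arm_command", "payload": {
  "targets": [0, 0, 0, 0, -0.5, 0, 0.72]
}}

```text
time: 4.35
tool_pos: [0.4591, 0.3607, 0.0715]
ee_rot: [3.139, -0.0, 2.138]
wrist_force: [4.9, 3.9, -3.9]
width: 0.0131
finger_force: 3.3
```

Request:
{"api": "arm_command", "payload": {
  "targets": [0, 0, 0, 0, -0.5, 0, 0.72]
}}

```text
time: 4.45
tool_pos: [0.4591, 0.3607, 0.0715]
ee_rot: [3.138, -0.0, 2.138]
wrist_force: [6.8, 4.8, -4.8]
width: 0.0127
finger_force: 3.9
```

```bash
python3 -c "
from st import *;st()"
```

```text
t 4.45 chest xy [-0.1567  0.0704] z 0.0715 tooly in chest [1. 0.] toolz [ 0.003  0.002 -1.   ] F [8.3 0.3] -4.8 w 0.012674307952351607 3.867926448583603
```

The left drawer stalled after about 12 mm of travel with the force climbing to 8 N, so it is the bolted one. I'll push it home gently.

Request:
{"api": "arm_command", "payload": {
  "targets": [0, 0, 0, 0, 1, 0, 0.72, 0, 0, 0, 0, 2, 0, 0.72, 0, 0, 0, 0, 3, 0, 0.72, 0, 0, 0, 0, 4, 0, 0.72, 0, 0, 0, 0, 5, 0, 0.72, 0, 0, 0, 0, 6, 0, 0.72, 0, 0, 0, 0, 7, 0, 0.72, 0, 0, 0, 0, 8, 0, 0.72, 0, 0, 0, 0, 9, 0, 0.72, 0, 0, 0, 0, 10, 0, 0.72, 0, 0, 0, 0, 11, 0, 0.72, 0, 0, 0, 0, 12, 0, 0.72, 0, 0, 0, 0, 13, 0, 0.72]
}}

```text
time: 5.75
tool_pos: [0.469, 0.367, 0.0715]
ee_rot: [3.142, -0.0, 2.138]
wrist_force: [-2.2, -0.8, 2.4]
width: 0.0134
finger_force: 1.3
```

Request:
{"api": "arm_command", "payload": {
  "targets": [0, 0, 0, 0, 1, 0, 0.72, 0, 0, 0, 0, 2, 0, 0.72]
}}

```text
time: 5.95
tool_pos: [0.4707, 0.368, 0.0715]
ee_rot: [3.142, -0.0, 2.138]
wrist_force: [-1.9, -2.1, 1.7]
width: 0.0133
finger_force: 1.3
```

```bash
python3 -c "
from st import *;st()"
```

```text
t 5.95 chest xy [-0.1429  0.0704] z 0.0715 tooly in chest [1. 0.] toolz [ 0.  0. -1.] F [-2.7 -0.8] 1.7 w 0.013346744015689381 1.279752105474472
```

Request:
{"api": "arm_command", "payload": {
  "targets": [0, 0, 0, 0, 0.7, 0, 0.72, 0, 0, 0, 0, 1.4, 0, 0.72]
}}

```text
time: 6.15
tool_pos: [0.4717, 0.3687, 0.0715]
ee_rot: [-3.141, -0.0, 2.138]
wrist_force: [-3.5, -2.3, 2.0]
width: 0.0133
finger_force: 2.0
```

Request:
{"api": "arm_command", "payload": {
  "targets": [0, 0, 0, 0, 0.7, 0, 0.72]
}}

```text
time: 6.25
tool_pos: [0.4717, 0.3687, 0.0714]
ee_rot: [-3.14, 0.0, 2.138]
wrist_force: [-4.5, -3.9, 3.1]
width: 0.013
finger_force: 2.9
```

Request:
{"api": "arm_command", "payload": {
  "targets": [0, 0, 0, 0, 0.7, 0, 0.72]
}}

```text
time: 6.35
tool_pos: [0.4718, 0.3688, 0.0714]
ee_rot: [-3.138, 0.0, 2.138]
wrist_force: [-6.2, -3.9, 4.6]
width: 0.0132
finger_force: 3.8
```

Request:
{"api": "arm_command", "payload": {
  "targets": [0, 0, 0, 0, 0.5, 0, 0.72]
}}

```text
time: 6.45
tool_pos: [0.4717, 0.3687, 0.0714]
ee_rot: [-3.137, 0.0, 2.139]
wrist_force: [-7.3, -4.6, 4.2]
width: 0.0133
finger_force: 4.2
```

Left drawer is home (stalled at 8.6 N). Now I'll release, lift and go over to the right handle.

Request:
{"api": "arm_command", "payload": {
  "targets": [0, 0, 0, 0, -1, 0, 0.72, 0, 0, 0, 0, -2, 0, 0.72, 0, 0, 0, 0, -2.8, 0, 0.72, 0, 0, 0, 0, -2.8, 0, 0.5, 0, 0, 0, 0, -2.8, 0, 0.23, 0, 0, 0, 0, -2.8, 0, 0.23, 0, 0, 0, 0, -2.8, 0, 0.23, 0, 0, 0, 0, -2.8, -10, 0.23, 0, 0, 0, 0, -2.8, -30, 0.23, 0, 0, 0, 0, -2.8, -50, 0.23, 0, 0, 0, 0, -2.8, -70, 0.23, 0, 0, 0, 0, -2.8, -85, 0.23, 0, 0, 0, -20, -2.8, -90, 0.23, 0, 0, 0, -50, -2.8, -90, 0.23, 0, 0, 0, -80, -2.8, -90, 0.23, 0, 0, 0, -110, -2.8, -90, 0.23, 0, 0, 0, -130, -2.8, -90, 0.23, 0, 0, 0, -139, -2.8, -90, 0.23, 0, 0, 0, -139, -2.8, -90, 0.23, 0, 0, 0, -139, -2.8, -90, 0.23]
}}

```text
time: 8.45
tool_pos: [0.5454, 0.2517, 0.1617]
ee_rot: [3.141, -0.001, 2.139]
wrist_force: [-0.2, -0.9, 0.0]
width: 0.0362
finger_force: 0.0
```

```bash
python3 -c "
from st import *;st()"
```

```text
t 8.45 chest xy [-0.1424 -0.0679] z 0.1617 tooly in chest [1.    0.001] toolz [-0.     0.001 -1.   ] F [-0.7 -0.7] 0.0 w 0.03615956172136285 0.0
```

Request:
{"api": "arm_command", "payload": {
  "targets": [0, 0, 0, 0, -0.8, 15, 0.23, 0, 0, 0, -1, -0.8, 35, 0.23, 0, 0, 0, -1, -0.8, 55, 0.23, 0, 0, 0, -1, -0.8, 72, 0.23, 0, 0, 0, -1, -0.8, 84, 0.23, 0, 0, 0, -1, -0.8, 90, 0.23, 0, 0, 0, -1, -0.8, 90, 0.23, 0, 0, 0, -1, -0.8, 90, 0.5, 0, 0, 0, -1, -0.8, 90, 0.65, 0, 0, 0, -1, -0.8, 90, 0.72, 0, 0, 0, -1, -0.8, 90, 0.72]
}}

```text
time: 9.55
tool_pos: [0.546, 0.2499, 0.0722]
ee_rot: [3.14, 0.0, 2.138]
wrist_force: [0.2, 0.1, -0.3]
width: 0.0134
finger_force: 0.2
```

Request:
{"api": "arm_command", "payload": {
  "targets": [0, 0, 0, 0, -1, 0, 0.72, 0, 0, 0, 0, -2, 0, 0.72, 0, 0, 0, 0, -3, 0, 0.72, 0, 0, 0, 0, -4, 0, 0.72, 0, 0, 0, 0, -5, 0, 0.72, 0, 0, 0, 0, -6, 0, 0.72, 0, 0, 0, 0, -7, 0, 0.72, 0, 0, 0, 0, -8, 0, 0.72]
}}

```text
time: 10.35
tool_pos: [0.539, 0.2455, 0.0716]
ee_rot: [3.141, -0.0, 2.138]
wrist_force: [1.7, 1.2, -0.7]
width: 0.0134
finger_force: 1.3
```

```bash
python3 -c "
from st import *;st()"
```

```text
t 10.35 chest xy [-0.1511 -0.0697] z 0.0716 tooly in chest [1. 0.] toolz [ 0.  0. -1.] F [2.1 0.1] -0.7 w 0.013441913050197868 1.281055100262165
```

Request:
{"api": "arm_command", "payload": {
  "targets": [0, 0, 0, 0, -1, 0, 0.72, 0, 0, 0, 0, -2, 0, 0.72, 0, 0, 0, 0, -3, 0, 0.72, 0, 0, 0, 0, -4, 0, 0.72]
}}

```text
time: 10.75
tool_pos: [0.5355, 0.2433, 0.0716]
ee_rot: [3.141, -0.0, 2.138]
wrist_force: [1.3, 1.2, -1.0]
width: 0.0133
finger_force: 1.3
```

Request:
{"api": "arm_command", "payload": {
  "targets": [0, 0, 0, 0, -1, 0, 0.72, 0, 0, 0, 0, -2, 0, 0.72]
}}

```text
time: 10.95
tool_pos: [0.5337, 0.2422, 0.0715]
ee_rot: [3.141, -0.0, 2.138]
wrist_force: [1.9, 1.7, -0.3]
width: 0.0133
finger_force: 1.3
```

Request:
{"api": "arm_command", "payload": {
  "targets": [0, 0, 0, 0, -1, 0, 0.72, 0, 0, 0, 0, -2, 0, 0.72]
}}

```text
time: 11.15
tool_pos: [0.5321, 0.2412, 0.0715]
ee_rot: [3.141, -0.0, 2.138]
wrist_force: [3.0, 1.1, -1.3]
width: 0.0132
finger_force: 1.3
```

Request:
{"api": "arm_command", "payload": {
  "targets": [0, 0, 0, 0, -1, 0, 0.72, 0, 0, 0, 0, -2, 0, 0.72]
}}

```text
time: 11.35
tool_pos: [0.5304, 0.2401, 0.0715]
ee_rot: [3.141, -0.0, 2.138]
wrist_force: [2.4, 0.8, -1.1]
width: 0.0132
finger_force: 1.3
```

```bash
python3 -c "
from st import *;st()"
```

```text
t 11.35 chest xy [-0.1613 -0.0697] z 0.0715 tooly in chest [1. 0.] toolz [ 0.  0. -1.] F [ 2.4 -0.6] -1.1 w 0.013240790506948808 1.2799931690096855
```

It is past the 13 mm bolt point at a steady 2.4 N, so the right drawer is free. I'll pull on smoothly.

Request:
{"api": "arm_command", "payload": {
  "targets": [0, 0, 0, 0, -1, 0, 0.72, 0, 0, 0, 0, -2.2, 0, 0.72, 0, 0, 0, 0, -3.7, 0, 0.72, 0, 0, 0, 0, -5.5, 0, 0.72, 0, 0, 0, 0, -7.5, 0, 0.72, 0, 0, 0, 0, -10, 0, 0.72, 0, 0, 0, 0, -12.5, 0, 0.72, 0, 0, 0, 0, -15, 0, 0.72, 0, 0, 0, 0, -17.5, 0, 0.72, 0, 0, 0, 0, -20, 0, 0.72, 0, 0, 0, 0, -22.5, 0, 0.72, 0, 0, 0, 0, -25, 0, 0.72, 0, 0, 0, 0, -27.5, 0, 0.72, 0, 0, 0, 0, -30, 0, 0.72, 0, 0, 0, 0, -32.5, 0, 0.72, 0, 0, 0, 0, -35, 0, 0.72, 0, 0, 0, 0, -37.5, 0, 0.72, 0, 0, 0, 0, -40, 0, 0.72, 0, 0, 0, 0, -42.5, 0, 0.72, 0, 0, 0, 0, -45, 0, 0.72]
}}

```text
time: 13.35
tool_pos: [0.4923, 0.2158, 0.0715]
ee_rot: [3.141, -0.0, 2.138]
wrist_force: [2.9, 1.2, -1.4]
width: 0.0132
finger_force: 1.3
```

Request:
{"api": "arm_command", "payload": {
  "targets": [0, 0, 0, 0, -2.5, 0, 0.72, 0, 0, 0, 0, -5, 0, 0.72, 0, 0, 0, 0, -7.5, 0, 0.72, 0, 0, 0, 0, -10, 0, 0.72, 0, 0, 0, 0, -12.5, 0, 0.72, 0, 0, 0, 0, -15, 0, 0.72, 0, 0, 0, 0, -17.5, 0, 0.72, 0, 0, 0, 0, -20, 0, 0.72, 0, 0, 0, 0, -22.5, 0, 0.72, 0, 0, 0, 0, -25, 0, 0.72, 0, 0, 0, 0, -27.5, 0, 0.72, 0, 0, 0, 0, -30, 0, 0.72, 0, 0, 0, 0, -32.5, 0, 0.72, 0, 0, 0, 0, -35, 0, 0.72, 0, 0, 0, 0, -37.5, 0, 0.72, 0, 0, 0, 0, -40, 0, 0.72, 0, 0, 0, 0, -42.2, 0, 0.72, 0, 0, 0, 0, -44, 0, 0.72, 0, 0, 0, 0, -45.3, 0, 0.72, 0, 0, 0, 0, -46.3, 0, 0.72]
}}

```text
time: 15.35
tool_pos: [0.4533, 0.191, 0.0715]
ee_rot: [3.142, -0.0, 2.138]
wrist_force: [1.2, 3.1, -0.2]
width: 0.0131
finger_force: 1.3
```

```bash
python3 -c "
from st import *;st()"
```

```text
t 15.35 chest xy [-0.2527 -0.0696] z 0.0715 tooly in chest [1. 0.] toolz [-0.  0. -1.] F [2.7 2. ] -0.2 w 0.013139922174965074 1.28060482442379
```

Expected stop is at about -0.265, so I'll creep the last 12 mm.

Request:
{"api": "arm_command", "payload": {
  "targets": [0, 0, 0, 0, -1, 0, 0.72, 0, 0, 0, 0, -2, 0, 0.72, 0, 0, 0, 0, -3, 0, 0.72, 0, 0, 0, 0, -4, 0, 0.72, 0, 0, 0, 0, -5, 0, 0.72, 0, 0, 0, 0, -6, 0, 0.72, 0, 0, 0, 0, -7, 0, 0.72, 0, 0, 0, 0, -8, 0, 0.72, 0, 0, 0, 0, -9, 0, 0.72]
}}

```text
time: 16.25
tool_pos: [0.4457, 0.1862, 0.0715]
ee_rot: [3.142, -0.0, 2.138]
wrist_force: [0.3, 3.2, -0.7]
width: 0.0135
finger_force: 1.3
```

Request:
{"api": "arm_command", "payload": {
  "targets": [0, 0, 0, 0, -0.7, 0, 0.72, 0, 0, 0, 0, -1.4, 0, 0.72, 0, 0, 0, 0, -2.1, 0, 0.72]
}}

```text
time: 16.55
tool_pos: [0.444, 0.1851, 0.0715]
ee_rot: [3.142, -0.0, 2.138]
wrist_force: [1.4, 2.9, -0.8]
width: 0.0131
finger_force: 1.3
```

Request:
{"api": "arm_command", "payload": {
  "targets": [0, 0, 0, 0, -0.7, 0, 0.72, 0, 0, 0, 0, -1.4, 0, 0.72]
}}

```text
time: 16.75
tool_pos: [0.4428, 0.1843, 0.0715]
ee_rot: [3.142, -0.0, 2.138]
wrist_force: [1.7, 2.6, -0.3]
width: 0.0133
finger_force: 1.3
```

```bash
python3 -c "
from st import *;st()"
```

```text
t 16.75 chest xy [-0.2651 -0.0696] z 0.0715 tooly in chest [1. 0.] toolz [-0.  0. -1.] F [2.9 1.3] -0.3 w 0.01325315671359919 1.2709714472293854
```

Request:
{"api": "arm_command", "payload": {
  "targets": [0, 0, 0, 0, -0.7, 0, 0.72, 0, 0, 0, 0, -1.4, 0, 0.72]
}}

```text
time: 16.95
tool_pos: [0.4427, 0.1843, 0.0715]
ee_rot: [3.139, -0.0, 2.138]
wrist_force: [4.4, 5.5, -3.3]
width: 0.013
finger_force: 3.5
```

Request:
{"api": "arm_command", "payload": {
  "targets": [0, 0, 0, 0, -0.7, 0, 0.72, 0, 0, 0, 0, -1.4, 0, 0.72]
}}

```text
time: 17.15
tool_pos: [0.4427, 0.1842, 0.0716]
ee_rot: [3.135, -0.0, 2.138]
wrist_force: [7.9, 7.3, -6.4]
width: 0.0135
finger_force: 5.4
```

```bash
python3 -c "
from st import *;st()"
```

```text
t 17.15 chest xy [-0.2653 -0.0696] z 0.0716 tooly in chest [1. 0.] toolz [ 0.005  0.003 -1.   ] F [10.6  1.9] -6.4 w 0.013489044253892558 5.379211753606796
```

At the stop (10 N). Relaxing, opening and lifting clear.

Request:
{"api": "arm_command", "payload": {
  "targets": [0, 0, 0, 0, 1, 0, 0.72, 0, 0, 0, 0, 2, 0, 0.72, 0, 0, 0, 0, 3, 0, 0.72, 0, 0, 0, 0, 3.7, 0, 0.72, 0, 0, 0, 0, 3.7, 0, 0.6, 0, 0, 0, 0, 3.7, 0, 0.4, 0, 0, 0, 0, 3.7, 0, 0.23, 0, 0, 0, 0, 3.7, 0, 0.23, 0, 0, 0, 0, 3.7, -6, 0.23, 0, 0, 0, 0, 3.7, -20, 0.23, 0, 0, 0, 0, 3.7, -40, 0.23, 0, 0, 0, 0, 3.7, -65, 0.23, 0, 0, 0, 0, 3.7, -90, 0.23, 0, 0, 0, 0, 3.7, -115, 0.23, 0, 0, 0, 0, 0, -140, 0.23, 0, 0, 0, 0, -20, -160, 0.23, 0, 0, 0, 0, -40, -170, 0.23, 0, 0, 0, 0, -60, -175, 0.23, 0, 0, 0, 0, -70, -175, 0.23, 0, 0, 0, 0, -70, -175, 0.23]
}}

```text
time: 19.15
tool_pos: [0.3812, 0.1449, 0.2477]
ee_rot: [3.139, 0.001, 2.138]
wrist_force: [-0.0, -0.2, 0.2]
width: 0.0362
finger_force: 0.0
```

Run:
```python
from st import *
st()
s=robot.snapshot('side');t=robot.snapshot('top')
cv2.imwrite('pics/s2.png',cv2.resize(s['color'][170:400,180:420,::-1],None,fx=2.6,fy=2.6,interpolation=2))
cv2.imwrite('pics/t2.png',cv2.resize(t['color'][110:330,120:480,::-1],None,fx=2.2,fy=2.2,interpolation=2))
for n,c in(('side',s),('top',t)):
    q,z=bar(c,yaw,O)
    for y0 in(.069,-.069):
        m=(abs(q[:,1]-y0)<.03)&(q[:,0]<-.12)&(q[:,0]>-.30); a=q[m]; f=a[:,0]<a[:,0].min()+.012
        print(n,y0,f.sum(),np.percentile(a[f,0],[5,50,95]).round(4))
```

```text
t 19.15 chest xy [-0.3383 -0.0698] z 0.2477 tooly in chest [ 1. -0.] toolz [ 0.003  0.001 -1.   ] F [-0.1 -0.1] 0.2 w 0.03617374025355729 0.0
side 0.069 117 [-0.1477 -0.1429 -0.1396]
side -0.069 99 [-0.2679 -0.263  -0.2593]
top 0.069 147 [-0.1463 -0.1424 -0.1377]
top -0.069 13 [-0.2658 -0.2613 -0.2572]
```

View pics/s2.png

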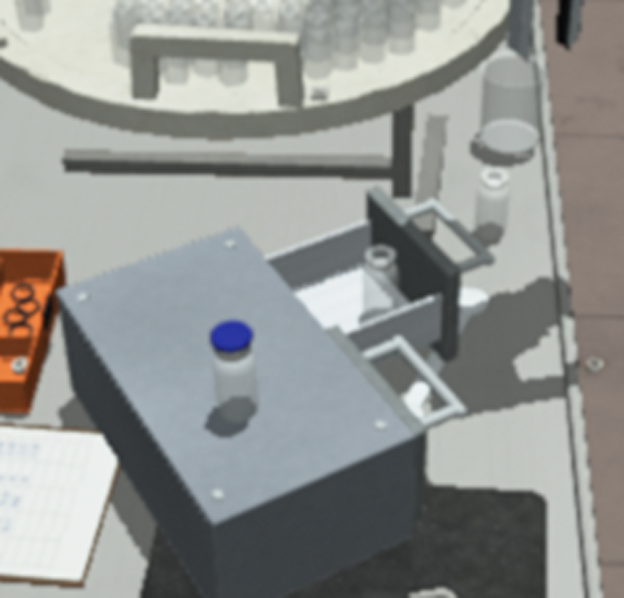

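View pics/t2.png

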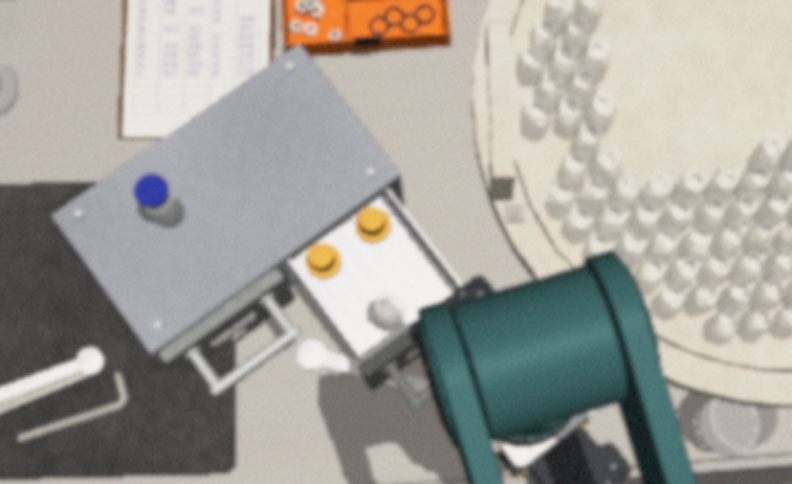

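The side view shows the right drawer fully out with its vial upright at (380,280). The left drawer is home, and the top vial at (233,365), the near vial at (492,205) and the beaker at (510,100) are all standing. The top view agrees.

```bash
python3 -c "
from bench import robot;print(robot.close_job())"
```

```text
the job is handed in; nothing more can be done
None
```

The left drawer was the bolted one (pulled with at most about 8 N) and is pushed fully home; the right drawer is out at its 120 mm stop, its vial and the bystander glassware still standing, and the job was handed in at about 19 s.

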